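# Hold a hinge leaf in line on the jamb for pinning

### The job

First press the flap of the jamb fixture down past its detent until it is fully shut on the fixed hinge leaf. Then pick up the loose leaf that has a single knuckle and bring that knuckle between the fixed leaf's two, the leaf level and pointing away from the jamb, holes in line so that a pin could go straight through. Finish while still holding it there steadily in the gripper, not leaning on the fixture, and leave everything else on the bench where it is.

Things in the scene. Friction and masses are not known exactly. Their poses are not given: they have to be found in the camera images.
- jig: Jamb fixture fixed to the bench: base plate 190 x 170 x 10 mm; grey jamb block 80 (x) x 90 (y) mm, top 74 mm up, front face 18 mm behind the pin axis; on it the fixed steel hinge leaf, two knuckles towards the robot; aluminium flap behind. Origin on the bench below the block; x from knuckles to flap hinge, y along the pin axis, z up. Detent post 104 mm high at y -48 to -64, x -3 to -25 mm.
- jig_axis (a point): Middle of the fixed leaf's pin axis, midway between its two knuckles: 56 mm in front (-x) of the jig's origin, 86 mm above the bench; jig axes, so y is the pin axis. The knuckles are tubes of 24 mm outside diameter, 15 mm bore, 18 mm long, 32 mm clear gap between them. Fixed plate: 64 x 68 x 8 mm, underside 74 mm up, from 18 mm behind this axis. Nothing in front but the base plate.
- flap (a joint): Flap angle, rad: 0 = fully shut, level on the fixed leaf; grows as it opens upwards, at most 1.3; starts between 0.6 and 1.1. Stiff hinge: it stays where it is left. A spring ball (detent) resists from about 0.2 rad until it snaps past about 0.1 rad; pressing it past takes about 4 to 7 N down at the press point.
- flap_hinge (a point): Middle of the flap's hinge axis (parallel to the jig's y), 66 mm behind (+x) the jig's origin, 90 mm above the bench. Jig axes.
- flap_press (a point): Press point on the flap's upper face, 78 mm from the hinge axis, 17 mm from the free edge, mid-width; this face lies 1 mm outside the line through the hinge axis. The flap is a plate 95 mm long from its hinge, 60 mm wide, 8 mm thick; shut, it points from its hinge towards the robot and its top is 91 mm above the bench.
- leaf: Loose steel hinge leaf with ONE knuckle, 0.32 to 0.47 kg, flat on a wooden rest (44 x 36 mm, 30 mm high; the plate's long edges overhang it by about 12 mm). Plate 64 (x) x 60 (y) x 8 mm. Origin: centre of the plate's underside, 30 mm above the bench at the start; x to the knuckle, y along its bore, z up. Grip across the 60 mm; centre of mass about 10 mm from the origin towards the knuckle.
- leaf_bore (a point): Centre of the loose leaf's knuckle bore: 50 mm along x and 12 mm up from the leaf's origin; leaf axes, so y is the bore's axis. The knuckle is a tube of 24 mm outside diameter, 15 mm bore, 24 mm long, joined to the plate by a neck of the same 24 mm width.
- pair_leaf: Another loose hinge leaf, with TWO knuckles (plate 64 x 68 x 8 mm), on a like wooden rest; the wrong one, to be left alone. Origin: centre of the plate's underside, x towards the knuckles.
- pin: Steel hinge pin standing on its head, 11 mm thick, 85 mm high; a bystander. Origin: underside centre.
- can: Grey spray can, 66 mm across, 190 mm high, standing; a bystander. Origin: underside centre.
- hammer: Hammer lying on the bench, a bystander. Origin: underside, handle towards -x.
- wrench: Wrench lying flat on the bench between robot and fixture, a bystander under 20 mm high. Origin: underside centre.
- flatbar: Dark steel flat bar 160 x 40 x 10 mm lying on the bench, a bystander. Origin: underside centre.
- square: Small steel L-shaped setting square, 120 mm long, 12 mm thick, lying on the bench, a bystander. Origin: underside.
Not all that is in view belongs to the job. Leave any black look-alike of the leaf alone.

How it is judged (in metres and radians):
On the way, in this order (a step that is already met when the one before it is completed fails the run):
1. the flap is pressed shut past its detent (value of joint flap below 0.04 rad), for 0.3 s.
2. the single-knuckle leaf is lifted off its rest in the fingers (height (world z) of leaf_bore above 0.062 m and contact force between the fingers and leaf above 2 N), for 0.2 s.
At the end, for the whole second after the job is handed in: Flap under 0.04 rad; the one-knuckle leaf at rest in the fingers (over 2 N), bore centre within 3.5 mm of the pin axis in depth and height and 4 mm of mid-gap, bore parallel within 0.08 rad, leaf level within 0.1 rad, pointing away from the jamb, under 3 N on the fixture (value of joint flap below 0.04 rad and contact force between the fingers and leaf above 2 N and x of leaf_bore in the frame of jig_axis between -0.0035 and 0.0035 m and z of leaf_bore in the frame of jig_axis between -0.0035 and 0.0035 m and y of leaf_bore in the frame of jig_axis between -0.004 and 0.004 m and angle between the y axis of leaf_bore and the y axis of jig_axis, either way round below 0.08 rad and angle between the z axis of leaf_bore and the z axis of jig_axis, either way round below 0.1 rad and x of leaf in the frame of jig_axis below -0.03 m and contact force between leaf and jig below 3 N and linear speed of leaf below 0.02 m/s); the arm keeps its last pose, push and grip.
It fails at once if another thing on the bench was moved by more than 20 mm (distance of any of pair_leaf, pin, can, hammer, wrench, flatbar, square from where it was at the start of the episode above 0.02 m).
It also fails if it takes over 51 s, if anything falls off the work surface, if the arm or the gripper's body presses on something with over 40 N, if the wrist force passes 120 N, or if a joint passes its speed limit or range.

### The arm

A 6-joint arm with a two-finger parallel gripper is mounted at the origin on the work surface. World frame = base frame: x ahead of the robot, y to its left, z up, the work surface at z = 0. Lengths are in m, angles in degrees, forces in N, time in s.
With the tool pointing down it reaches from about 0.325 to 0.85 m from the base axis. Payload 15.5 kg.
Tool frame: the origin (TCP) lies at the very end of the fingers, on their centre line; the grasp point (between the pads) lies arm.grip_depth behind it (arm.grip_depth is the distance from the TCP to the grasp point, in m); z points along the fingers, y is the line along which they close (so a half turn about z gives the same grasp; the last joint's range is limited). The gripper opens to 91 mm and grips with 3 to 60 N. Pads are 32 mm wide; open, the fingers measure 118 mm over their backs; the gripper's body (76 mm by 178 mm) begins 60 mm behind the grasp point.
Start: joints at [-76.633, 28.281, 77.091, -0, 74.628, -5.472], TCP at [0.202, -0.592, 0.214] pointing down, gripper open.
Joint ranges: [-166.48, 166.48], [-47.26, 123.95], [12.59, 153.08], [-70.14, 250.14], [6.76, 159.57], [-176.63, 176.63]. Speed limits (degrees/s): [108.29, 108.29, 147.25, 172.46, 172.46, 172.46].

### API

Orientations are given as a 3x3 rotation matrix whose columns are the frame's x, y, z axes.
In Python, from rig import arm gives the robot as it stands. Calls block until the motion is done:
- arm.move_to(position, orientation): joint-space move of the TCP to a pose.
- arm.move_l(position, orientation=None, feed=0.15): straight line of the TCP; orientation=None keeps the orientation; feed is the mean speed in m/s.
- arm.move_joints(angles): joint-space move.
- arm.grip(opening): finger opening in m; the grip force is fixed at half the most; returns when the fingers have stopped.
- arm.sleep(seconds).
- arm.solve_ik(position, orientation): joint angles nearest the present ones, or None.
- arm.snapshot(name): name is "scene" or "side" or "wrist"; returns the picture (420x560x3 uint8, red, green, blue); there is no depth.
- arm.get_calibration(name): a dict with "intrinsics" (3x3 intrinsics, pixels), "cam_to_world" (4x4, takes a point from camera to world coordinates). Camera axes: x right, y down, z forward; pixel columns grow to the right and rows downward; lengths in m; the calibration is good to about 2 mm. The wrist camera is an equidistant fisheye: a pixel r from the principal point sees the ray r / f radians off the axis. A picture is of the moment at which its call begins: read the wrist's pose just before it. get_calibration takes no time and is no camera call; for the wrist camera it gives the pose at the moment of the call.
A pose or a line that the arm cannot do raises arm.Unreachable and nothing moves.
- arm.sign_off(): hands the job in; it is judged then, once.
Readings, each from a call of its own:
- arm.current_t(): time.
- arm.current_joint_positions(): joint angles.
- arm.current_dq(): joint speeds.
- arm.current_tau(): joint torques, N m.
- arm.current_ee_pos(): TCP position.
- arm.current_tool_rot(): TCP orientation.
- arm.current_force(): force on the tool from outside, world axes, zero at the start.
- arm.current_torque(): the same for the moment, N m.
- arm.current_width(): finger opening in m.
- arm.current_grasp_force(): force on a finger pad.
Only numpy, scipy, OpenCV 4.12 (cv2) and the standard library are available. Lean on these libraries where they do the work, as an engineer would, in place of code of your own. Each camera call takes 0.05 s, during which the arm holds its last target. There are 200 camera calls.

## Working session

There is one attempt and no reset: what is moved stays moved. The work goes in short steps, each a Python script; the robot and the scene stay as the last script left them, time stands still between calls to the robot, and variables do not carry over. Pictures are saved under pics/ and viewed, at most 10 in all, crops included, and the job is handed in when it is done.

```bash
mkdir -p pics; ls; python3 - <<'E'
from rig import arm
import cv2,numpy as np
np.set_printoptions(precision=4,suppress=True)
print(arm.grip_depth)
ims=[]
for n in("scene","side","wrist"):
    c=arm.get_calibration(n); im=arm.snapshot(n); cv2.imwrite(f"pics/{n}0.png",im[:,:,::-1]); print(n,np.array(c["intrinsics"]),np.array(c["cam_to_world"]))
E
```

```text
pics
0.0188
scene [[439.4421   0.     276.7892]
 [  0.     439.4421 203.262 ]
 [  0.       0.       1.    ]] [[-0.4284  0.6478 -0.63    1.2836]
 [ 0.9036  0.3124 -0.2932  0.3643]
 [ 0.0069 -0.6948 -0.7192  0.9228]
 [ 0.      0.      0.      1.    ]]
side [[413.7841   0.     285.8957]
 [  0.     413.7841 215.3077]
 [  0.       0.       1.    ]] [[-0.9466 -0.2054  0.2487  0.2626]
 [-0.322   0.5573 -0.7653  0.7609]
 [ 0.0186 -0.8045 -0.5937  0.6418]
 [ 0.      0.      0.      1.    ]]
wrist [[325.1923   0.     278.6969]
 [  0.     325.1923 206.9513]
 [  0.       0.       1.    ]] [[ 0.324  -0.905  -0.2757  0.2797]
 [-0.9461 -0.3102 -0.0937 -0.5643]
 [-0.0007  0.2912 -0.9567  0.3831]
 [ 0.      0.      0.      1.    ]]
```

View pics/scene0.png

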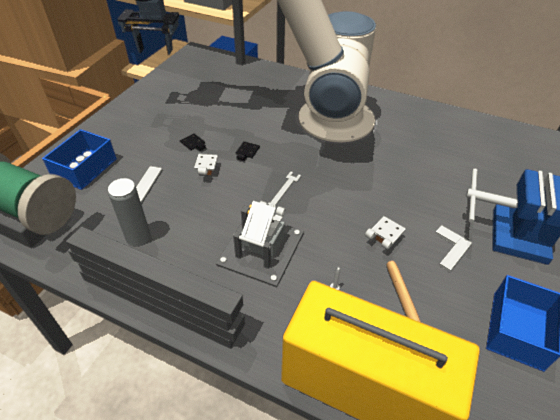

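View pics/side0.png

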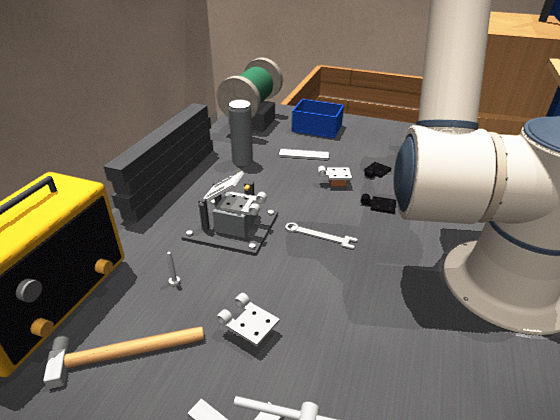

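The scene view shows the single-knuckle leaf at about (206,162), the pair leaf at (386,232) and the jig at (260,240). In the side view the leaf is at (338,177) and the jig at (232,215). I'll zoom in next.

```bash
python3 - <<'E'
import cv2,numpy as np
s=cv2.imread("pics/scene0.png");d=cv2.imread("pics/side0.png")
def crop(im,x,y,w,h,k):
    c=cv2.resize(im[y:y+h,x:x+w],None,fx=k,fy=k,interpolation=cv2.INTER_CUBIC)
    for i in range(0,w,10): cv2.putText(c,str(x+i),(i*k,8),0,.3,(0,255,255),1); cv2.line(c,(i*k,9),(i*k,13),(0,255,255),1)
    for i in range(10,h,10): cv2.putText(c,str(y+i),(0,i*k+3),0,.3,(0,255,255),1);cv2.line(c,(20,i*k),(24,i*k),(0,255,255),1)
    return c
A=np.hstack([crop(s,215,190,100,100,4),crop(d,180,165,100,100,4)])
B=np.hstack([crop(s,175,140,80,40,5),crop(d,310,155,80,40,5)])
cv2.imwrite("pics/c1.png",np.vstack([A,B]))
E
```

```text
(no output)
```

View pics/c1.png

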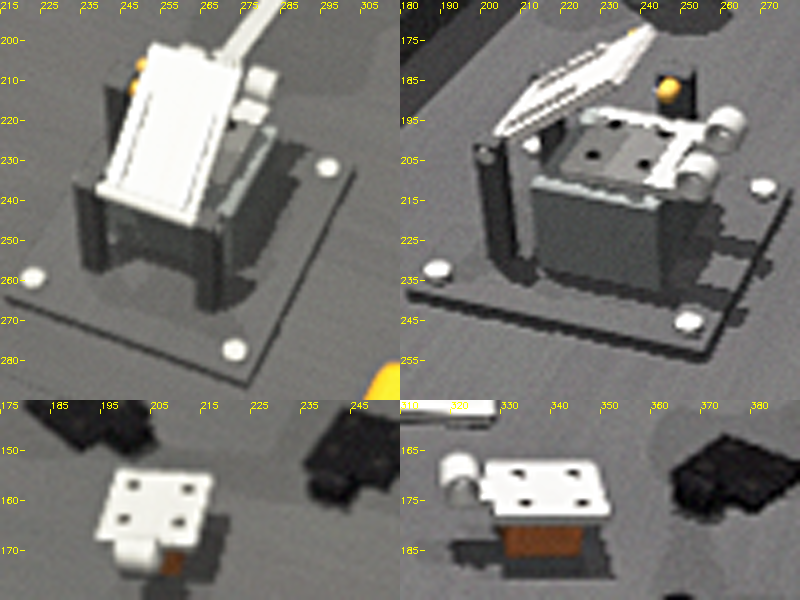

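View pics/wrist0.png

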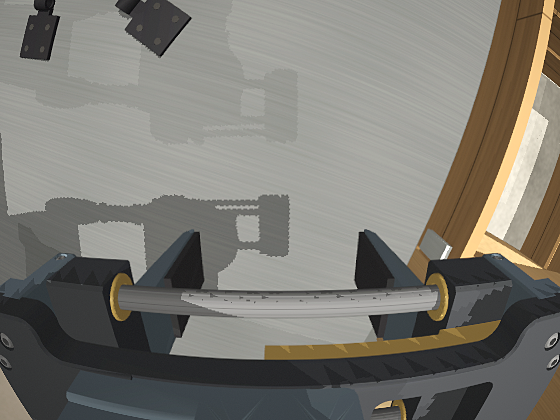

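The crops show the jig's base bolts in the scene view at (223,259), (273.5,277) and (297,232), and in the side view at (189.5,232.5), (252,245), (271,212) and (213,201). The leaf's plate corners are clear in both views. The wrist view shows only the two black decoys, at top left.

```bash
cat >h.py <<'E'
from rig import arm
import cv2,numpy as np
np.set_printoptions(precision=4,suppress=True)
def ray(cal,px,fish=False):
    K=np.array(cal["intrinsics"]);T=np.array(cal["cam_to_world"])
    a=(np.array(px,float).reshape(-1,2)-K[:2,2])/K[0,0]
    if fish:
        t=np.linalg.norm(a,axis=1,keepdims=True); d=np.hstack([a/t*np.sin(t),np.cos(t)])
    else: d=np.hstack([a,np.ones((len(a),1))])
    return T[:3,3],d@T[:3,:3].T
def plane(cal,px,z,fish=False):
    o,d=ray(cal,px,fish); return (o+d*((z-o[2])/d[:,2:]))[:,:2]
def proj(cal,P,fish=False):
    K=np.array(cal["intrinsics"]);T=np.array(cal["cam_to_world"])
    p=(np.atleast_2d(P)-T[:3,3])@T[:3,:3]
    r=np.linalg.norm(p[:,:2],axis=1,keepdims=True)
    a=p[:,:2]/r*np.arctan2(r,p[:,2:]) if fish else p[:,:2]/p[:,2:]
    return a*K[0,0]+K[:2,2]
def down(yaw):  # tool pointing down, tool y (closing) at yaw deg
    a=np.radians(yaw); y=np.array([np.cos(a),np.sin(a),0]); z=np.array([0,0,-1.])
    return np.stack([np.cross(y,z),y,z],1)
def snap(n,f):
    c=arm.get_calibration(n); im=arm.snapshot(n)[:,:,::-1].copy(); cv2.imwrite(f,im); np.savez(f[:-4],intrinsics=c["intrinsics"],cam_to_world=c["cam_to_world"]); return c,im
E
python3 - <<'E'
from h import *
s=arm.get_calibration("scene");d=arm.get_calibration("side")
print("bolts",plane(s,[(223.2,259.2),(273.5,277.2),(297,231.7)],.013),plane(d,[(212.7,201.2),(189.5,232.5),(252,245),(270.7,211.7)],.013))
print("leaf",plane(s,[(198.6,153.8),(217.4,155),(214.8,169.6),(194,168)],.038),plane(d,[(327.4,167),(349.2,167),(352,178.2),(327.4,178.2)],.038))
print("leafknuckle", plane(s,[(202,168)],.054), plane(d,[(319,172)],.042))
print("side knuckle ends",plane(d,[(264.5,197),(257,209.5)],.086))
print("can",plane(s,[(122,188)],.19),plane(d,[(239.5,105)],.19), "pin",plane(s,[(335,290)],0),plane(d,[(174,284)],0))
print(arm.current_joint_positions(),arm.current_t())
E
```

```text
bolts [[ 0.7262 -0.0449]
 [ 0.7202  0.0951]
 [ 0.5597  0.0887]] [[ 0.7297 -0.0421]
 [ 0.7213  0.0965]
 [ 0.5625  0.0878]
 [ 0.5679 -0.051 ]]
leaf [[ 0.4202 -0.3096]
 [ 0.3996 -0.2536]
 [ 0.4621 -0.2255]
 [ 0.4833 -0.2859]] [[ 0.4781 -0.2853]
 [ 0.4179 -0.3079]
 [ 0.3975 -0.2483]
 [ 0.4626 -0.2239]]
leafknuckle [[ 0.4874 -0.2528]] [[ 0.4922 -0.242 ]]
side knuckle ends [[ 0.5675 -0.0079]
 [ 0.5651  0.0461]]
can [[ 0.7566 -0.2895]] [[ 0.7479 -0.2791]] pin [[0.6807 0.2437]] [[0.675  0.2475]]
[-76.6332  28.3051  77.1172  -0.0011  74.6268  -5.4713] 0.15
```

```bash
python3 - <<'E'
from h import *
R=arm.current_tool_rot();p=np.array(arm.current_ee_pos());T=np.array(arm.get_calibration("wrist")["cam_to_world"])
R=np.array(R);print(R, R.T@(T[:3,3]-p)); off=R.T@(T[:3,3]-p); f=R.T@T[:3,2]
for yaw in(112.5,-67.5):
    print(yaw,arm.solve_ik([.44,-.268,.2],down(yaw)))
for yaw in(92.5,-87.5):
    print(yaw,arm.solve_ik([.58,.01,.2],down(yaw)))
yaw=112.5 if off[0]*down(112.5)[0,0]>0 else -67.5   # camera on the +x side -> pick by knuckle side
print("cam offset world",down(yaw)@off)
E
```

```text
[[ 0.9464  0.3229 -0.0002]
 [ 0.3229 -0.9464  0.0008]
 [ 0.0001 -0.0009 -1.    ]] [ 0.0825 -0.0004 -0.1696]
112.5 [ -37.9883   20.3879   93.4791   -0.       66.133  -150.4883]
-67.5 [-37.9883  20.3879  93.4791  -0.      66.133   29.5117]
92.5 [ -4.9094  25.457   84.638   -0.      69.9051 -97.4094]
-87.5 [-4.9094 25.457  84.638  -0.     69.9051 82.5906]
cam offset world [0.0761 0.032  0.1696]
```

```bash
python3 - <<'E'
from h import *
arm.move_to([.40,-.285,.19],down(-67.5)); arm.sleep(.2)
c,im=snap("wrist","pics/wl.png")
arm.move_to([.53,.01,.25],down(-87.5)); arm.sleep(.2)
c2,im2=snap("wrist","pics/wj.png")
print(proj(c,[[.44,-.268,.038]],True),proj(c2,[[.566,.01,.086]],True),arm.current_t())
cv2.imwrite("pics/c2.png",np.hstack([cv2.resize(im,(400,300)),cv2.resize(im2,(400,300))]))
E
```

```text
[[277.8186 149.6605]] [[279.4128 155.6562]] 3.2583
```

View pics/c2.png

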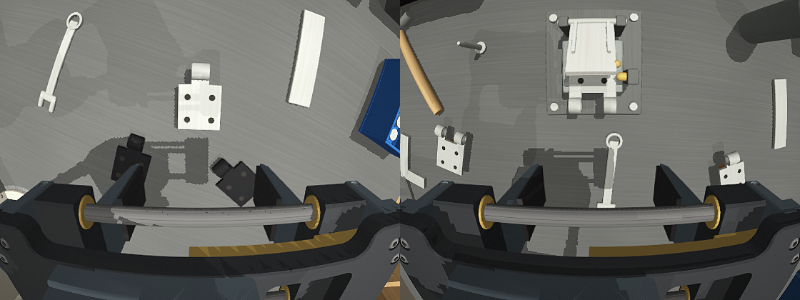

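Left: the leaf is at about (278,140) at full resolution, with its knuckle facing away from the tool. Right: the jig is at about (275,90) with its knuckles near row 145.

```bash
python3 - <<'E'
import cv2,numpy as np
def crop(im,x,y,w,h,k):
    c=cv2.resize(im[y:y+h,x:x+w],None,fx=k,fy=k,interpolation=cv2.INTER_CUBIC)
    for i in range(0,w,10): cv2.putText(c,str(x+i),(i*k,8),0,.3,(0,0,255),1); cv2.line(c,(i*k,9),(i*k,13),(0,0,255),1)
    for i in range(10,h,10): cv2.putText(c,str(y+i),(0,i*k+3),0,.3,(0,0,255),1);cv2.line(c,(20,i*k),(24,i*k),(0,0,255),1)
    return c
a=crop(cv2.imread("pics/wl.png"),235,80,100,150,4); b=crop(cv2.imread("pics/wj.png"),225,15,100,150,4)
cv2.imwrite("pics/c3.png",np.hstack([a,b]))
E
```

```text
(no output)
```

View pics/c3.png

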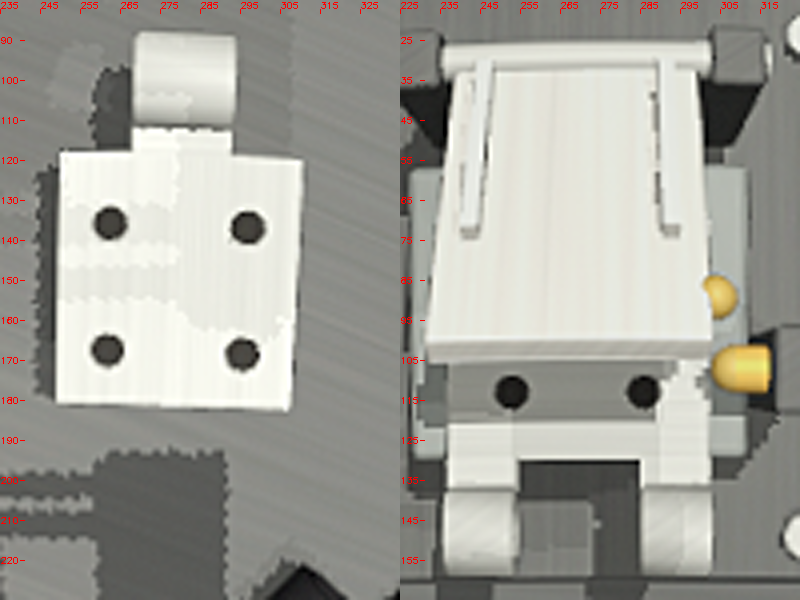

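```bash
python3 - <<'E'
from h import *
cl=np.load("pics/wl.npz");cj=np.load("pics/wj.npz")
P=plane(cl,[(250.5,118),(310.75,120),(307.5,182.5),(248.75,180.75)],.038,True)
c=P.mean(0);x=(P[0]+P[1]-P[2]-P[3])/2;y=(P[0]+P[3]-P[1]-P[2])/2
print("leaf c",c,"len",np.linalg.norm(x),np.linalg.norm(y),"yaw",np.degrees(np.arctan2(x[1],x[0])),np.degrees(np.arctan2(-y[0],y[1])))
k=plane(cl,[(268.25,99.9),(294,99.9)],.054,True);print("knuckle",k,k.mean(0)); 
u=x/np.linalg.norm(x);print("pred bore",c+50/1000*u)
im=cv2.imread("pics/wj.png")
g=(im.min(2)>170).astype(np.uint8)
n,l,st,ce=cv2.connectedComponentsWithStats(g)
B=[ce[i] for i in range(1,n) if 25<st[i,4]<250 and ce[i][1]<175 and 195<ce[i][0]<345 and st[i,2]<18 and st[i,3]<18];print(np.array(B))
B=plane(cj,B,.014,True);print("bolts",B)
q=plane(cj,[(236.25,147.5),(254.5,147.5),(285.25,147.5),(302.75,147.5)],.0979,True);print("kn y",q,q.mean(0))
a=plane(cj,[(245.4,147.2),(294,147.8)],.086,True);print("axis",a,a.mean(0),np.degrees(np.arctan2(*(a[0]-a[1]))))
f=plane(cj,[(332+0-100,102),(302.5,102)],.14,True);print(f)
E
```

```text
leaf c [ 0.4398 -0.2698] len 0.06328658131527806 0.05935716444825587 yaw 20.2584918538622 20.686648713660944
knuckle [[ 0.4818 -0.2412]
 [ 0.491  -0.2631]] [ 0.4864 -0.2522]
pred bore [ 0.4867 -0.2524]
[[327.1579  23.3368]
 [214.0889  24.4222]
 [232.4324 124.4054]
 [215.3191 149.0532]
 [326.5213 148.617 ]]
bolts [[ 0.7282 -0.0421]
 [ 0.722   0.0978]
 [ 0.5934  0.0694]
 [ 0.5618  0.0907]
 [ 0.568  -0.0494]]
kn y [[ 0.5743  0.0534]
 [ 0.5749  0.0351]
 [ 0.5761  0.0047]
 [ 0.5769 -0.0126]] [0.5756 0.0201]
axis [[ 0.5735  0.0454]
 [ 0.5749 -0.0046]] [0.5742 0.0204] -1.5836620780176698
[[ 0.6187  0.0528]
 [ 0.6208 -0.007 ]]
```

```bash
cat >>h.py <<'E'
YAW=2.55; AX=np.array([.574,.0206,.086])
def jig(x,y,z): # offset from pin axis in jig axes (m)
    a=np.radians(YAW); return AX+[x*np.cos(a)-y*np.sin(a),x*np.sin(a)+y*np.cos(a),z]
E
python3 - <<'E'
from h import *
R=down(YAW-90)
arm.grip(0.0)
def pt(th,r=.088,dz=0): return jig(.122-r*np.cos(th)+.001*np.sin(th)+.016,0,.004+r*np.sin(th)+.001*np.cos(th)+dz)
s=pt(1.25)
arm.move_to([s[0]+.01,s[1],.25],R)
arm.move_l(s+[.01,0,0],R,feed=.15)
f=lambda:np.array(arm.current_force())
print(arm.current_width(),f())
for th in(1.05,.85,.65,.45,.3,.2,.12,.06,0):
    arm.move_l(pt(th),R,feed=.12); print(th,f(),np.array(arm.current_ee_pos())-pt(th))
    if np.linalg.norm(f())>40: break
for dz in(-.001,-.002,-.003,-.004):
    if -f()[2]>18 or f()[2]>18: break
    arm.move_l(pt(0,dz=dz),R,feed=.02); print(dz,f(),np.array(arm.current_ee_pos())-pt(0))
arm.sleep(.4);print(f(),arm.current_t())
E
```

```text
0.000656024727243056 [0.4364 0.351  0.2929]
1.05 [-0.311  -0.0038 -1.0115] [ 0.0006 -0.      0.0013]
0.85 [ 0.3438 -0.8573 -0.0381] [0.0005 0.     0.0003]
0.65 [ 0.895  -0.2962 -0.0362] [0.0005 0.     0.0003]
0.45 [ 0.4099 -0.2467  0.3728] [ 0.0003 -0.      0.0002]
0.3 [-0.8784  0.6671  0.435 ] [0.0001 0.     0.0002]
0.2 [ 0.0572  0.0991 -0.18  ] [0.0002 0.     0.0002]
0.12 [-0.0728 -0.1247  0.1385] [-0.0001  0.     -0.    ]
0.06 [ 0.8481 -0.1568  0.6035] [-0.0002  0.     -0.0002]
0 [1.7809 0.1935 4.7931] [ 0.0006 -0.      0.0002]
-0.001 [-3.2736 -0.2542 16.3636] [ 0.0007 -0.     -0.    ]
-0.002 [-7.196   1.0282 28.7895] [ 0.0007 -0.     -0.0002]
[-6.1686  0.3546 29.2521] 9.4167
```

```bash
python3 - <<'E'
from h import *
p=np.array(arm.current_ee_pos())
arm.move_l(p+[0,0,.13],feed=.3)
arm.move_to([.53,.01,.25],down(YAW-90))
c,im=snap("wrist","pics/wj2.png")
cv2.imwrite("pics/c4.png",cv2.resize(im[15:165,200:350],None,fx=4,fy=4,interpolation=cv2.INTER_CUBIC)); print(arm.current_t())
E
```

```text
10.5417
```

View pics/c4.png

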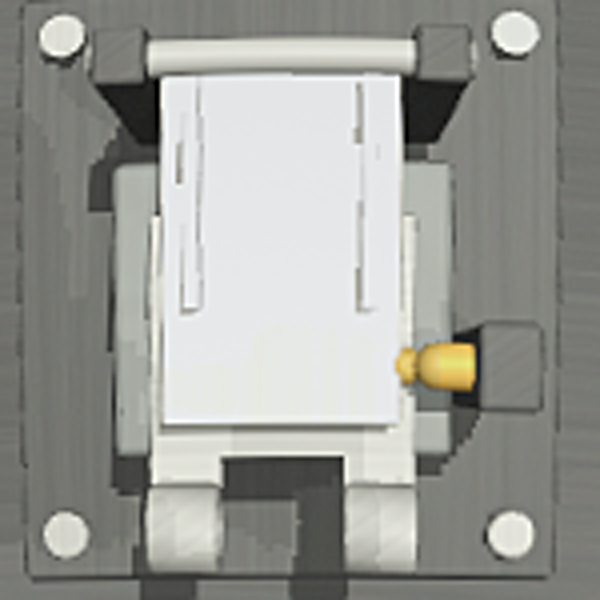

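The flap lies flat and shut. Next I grasp the leaf.

```bash
python3 - <<'E'
from h import *
ly=20.45; a=np.radians(ly); u=np.array([np.cos(a),np.sin(a)]); c=np.array([.4398,-.2697])
g=c+.008*u; R=down(ly-90)
arm.grip(.082)
arm.move_to([*g,.12],R)
arm.move_l([*g,.0152],R,feed=.12)
print(arm.current_force(),arm.current_ee_pos())
print(arm.grip(.05),arm.current_width(),arm.current_grasp_force())
arm.move_l([*g,.14],R,feed=.12); arm.sleep(.3)
print(arm.current_width(),arm.current_grasp_force(),arm.current_force(),arm.current_torque())
# pre pose 60 mm in front, bore predicted 42 mm ahead of grasp, 8 mm above grasp point
R2=down(YAW-90)
t=jig(-.042-.06,0,.0); t[2]=.086-.008-.0188
arm.move_to(t+[0,0,.05],R2)
arm.move_l(t,R2,feed=.15); arm.sleep(.2)
print(arm.current_ee_pos(),t,arm.current_t())
c,im=snap("wrist","pics/w5.png");s,i2=snap("scene","pics/s5.png");d,i3=snap("side","pics/d5.png")
B=jig(-.06,0,0);print(proj(c,B,True),proj(s,B),proj(d,B))
def cr(im,p,w,h,k): 
    x,y=(p-[w/2,h/2]).astype(int);print(x,y);return cv2.resize(im[y:y+h,x:x+w],None,fx=k,fy=k,interpolation=cv2.INTER_CUBIC)
A=cr(im,proj(c,B,True)[0],100,150,4);C=cr(i3,proj(d,B)[0],100,75,4);D=cr(i2,proj(s,B)[0],100,75,4)
cv2.imwrite("pics/c5.png",np.hstack([A,np.vstack([C,D])]))
E
```

```text
[ 0.38    0.2484 -0.4179] [ 0.4477 -0.2671  0.0157]
False 0.059492617927383175 30.00027358531952
0.06002580774591034 29.998768866062164 [-0.2443  0.5417 -4.2665] [-0.0084  0.0387  0.0406]
[0.4728 0.0159 0.0601] [0.4721 0.0161 0.0592] 17.7917
[[278.8065 201.1641]] [[280.8189 193.9094]] [[281.9596 207.2988]]
228 126
231 169
230 156
```

View pics/c5.png

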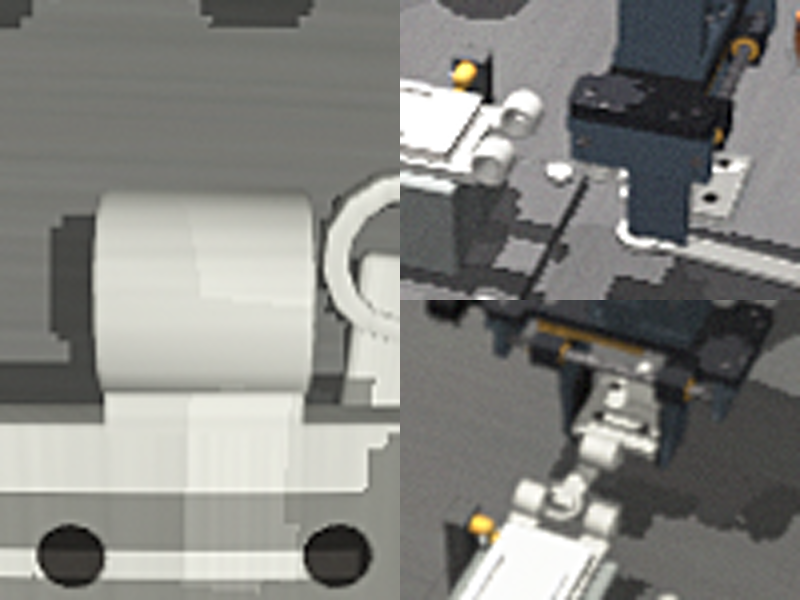

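Wrist crop (left): the held knuckle spans columns 251.75–306.25 and rows 174–224, straight. In the scene and side crops the leaf looks level, in front of the fixture. I'll compute the offset and move in, keeping track of the wrist force.

```bash
python3 - <<'E'
from h import *
c=np.load("pics/w5.npz"); e=np.array(arm.current_ee_pos()); a=np.radians(YAW); M=np.array([[np.cos(a),np.sin(a)],[-np.sin(a),np.cos(a)]])
px=[(279,199)]
b=plane(c,px,.0864,True)[0]; rel=M@(b-e[:2]); print("bore rel tcp (jig axes)",rel)
k=plane(c,[(251.75,199),(306.25,199)],.0978,True); print((k-e[:2])@M.T)
R=down(YAW-90)
rel=np.array([rel[0],((k-e[:2])@M.T).mean(0)[1]])
f0=np.array(arm.current_force())
off=np.array([.0007,-.0002,.0009])  # tracking error seen at pre pose
for x in(-.045,-.03,-.015,-.006,0):
    t=jig(x-rel[0],-rel[1],0); t[2]=.0597; arm.move_l(t-off,R,feed=.08)
    f=np.array(arm.current_force())-f0; print(x,f,np.array(arm.current_ee_pos())-t)
    if np.linalg.norm(f)>6: print("stop"); break
arm.sleep(.3); print(np.array(arm.current_force())-f0,np.array(arm.current_ee_pos())-t,arm.current_t())
c,im=snap("wrist","pics/w6.png");s,i2=snap("scene","pics/s6.png");d,i3=snap("side","pics/d6.png")
def cr(im,p,w,h,k): 
    x,y=(p-[w/2,h/2]).astype(int);print(x,y);return cv2.resize(im[y:y+h,x:x+w],None,fx=k,fy=k,interpolation=cv2.INTER_CUBIC)
B=AX
A=cr(im,proj(c,B,True)[0],200,150,4)[:, 100:700] if 0 else cr(im,proj(c,B,True)[0],180,200,3)[:, 70:470]
C=cr(i3,proj(d,B)[0],66,50,6)[:, :396];D=cr(i2,proj(s,B)[0],66,50,6)
cv2.imwrite("pics/c6.png",np.hstack([A,np.vstack([C,D])]))
E
```

```text
bore rel tcp (jig axes) [ 0.0428 -0.    ]
[[ 0.0459  0.0115]
 [ 0.046  -0.0115]]
-0.045 [-0.801  -0.5078 -0.4898] [-0.0003  0.0002 -0.0009]
-0.03 [-0.1683 -1.0957 -0.4119] [-0.0008  0.0002 -0.001 ]
-0.015 [-0.1944 -0.4749  0.0803] [-0.0009  0.0002 -0.001 ]
-0.006 [-0.9981 -0.5186  0.172 ] [-0.0007  0.0002 -0.0009]
0 [-0.8819 -1.0112  0.7286] [-0.0004  0.0002 -0.0009]
[-0.245  -0.5777  0.2448] [-0.0009  0.0002 -0.0009] 19.7583
189 97
224 177
239 183
```

View pics/c6.png

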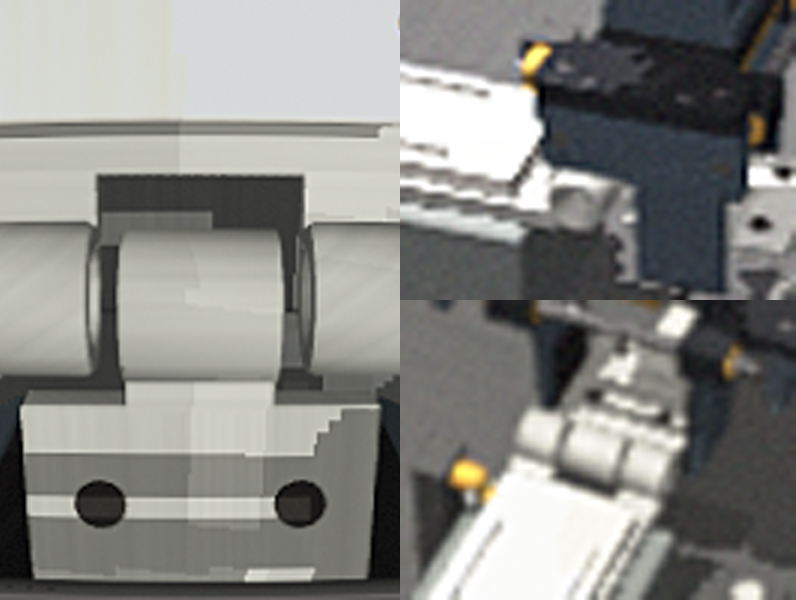

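The held knuckle sits in the gap: about 21 crop px clear on either side, and about 1 mm short in depth. The arm reading is also about 0.9 mm low. I'll correct both and check.

```bash
python3 - <<'E'
from h import *
R=down(YAW-90); t=jig(-.0428+.0001,0,0); t[2]=.0597
arm.move_l(t,R,feed=.02); arm.sleep(.5)
print(np.array(arm.current_ee_pos())-t,arm.current_force(),arm.current_grasp_force(),arm.current_dq(),arm.current_t())
c,im=snap("wrist","pics/w7.png");s,i2=snap("scene","pics/s7.png")
def cr(im,p,w,h,k): 
    x,y=(p-[w/2,h/2]).astype(int);return cv2.resize(im[y:y+h,x:x+w],None,fx=k,fy=k,interpolation=cv2.INTER_CUBIC)
cv2.imwrite("pics/c7.png",np.hstack([cr(im,proj(c,AX,True)[0],100,100,4),cr(i2,proj(s,AX)[0],50,50,8)]))
E
```

```text
[-0.  0. -0.] [ 0.1699  0.2643 -3.793 ] 29.998871684074402 [ 0.0705  0.0716 -0.0412 -0.1018 -0.036   0.0039] 20.6583
```

View pics/c7.png

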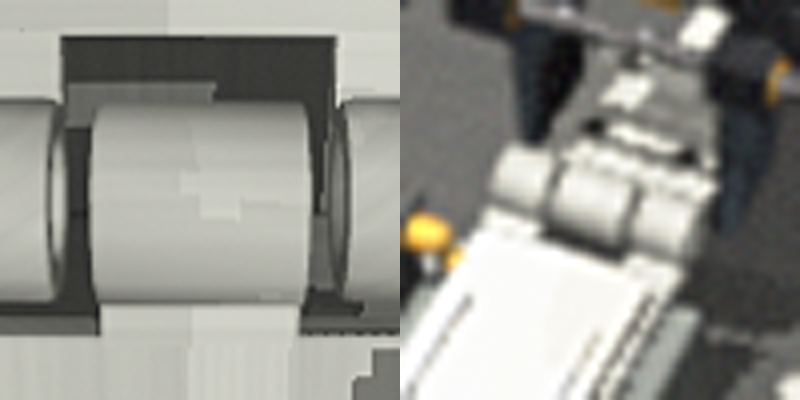

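The wrist view shows the knuckles aligned to about 0.3 mm in depth, with equal side gaps and equal apparent sizes. The scene view shows them collinear, and the wrist force is only the leaf's weight, so I'm handing it in.

```bash
python3 -c "
from rig import arm
print(arm.sign_off())"
```

```text
the job is handed in; nothing more can be done
None
```

I handed the job in at about 21 s of the 51 s allowed: the flap is shut past its detent, and the single-knuckle leaf is held level in the gap, aligned to about 0.3 mm in depth with equal side gaps and no sign of leaning on the fixture; the hand-in returned no verdict.

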